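Snap the blue pill case shut

TASK

The blue-lidded pocket pill case has just been filled and its lid stands ajar: with closed fingertips, gently press the yellow catch pad on its lid down until the lid is fully shut and the pad has gone in, and keep it pressed in for about two seconds so that the catch takes. Then let go and withdraw, leaving the lid shut. Do not pick up the case or shove it about, and do not touch anything else on the shelf: the orange-lidded case and the stainless pillbox are still being filled, so they stay open as they are.

Things in the scene. Friction and masses are not known exactly. Their poses are not given: they have to be found in the camera images.
- blue_case: Loose white pocket pill case with a BLUE lid, the one to shut, 60 mm deep (x) x 80 wide (y) x 20 high when shut (16 mm tray, 4 mm lid), about 150 g, standing on the shelf. Origin at the centre of its underside, z up, -x towards its front edge; the lid hinges along the top of its rear (+x) edge, 30 mm behind the origin and 16 mm up.
- blue_lid (a joint): Angle of the blue lid in rad: 0 fully shut, growing as its front edge rises; it starts ajar at 0.3 to 0.6. The lid is a 60 x 80 x 4 mm plate; its hinge is stiff enough to stay where it is left (under 1 N at the pad moves it).
- blue_catch (a joint): How far the yellow catch pad on the blue lid is pushed in, in m: 0 out, 0.009 fully in, square to the lid. It is sprung: about 1 N starts it and 10 N brings it fully in against a hard stop; 4 mm in (5 N) is enough for the catch, and it comes out again when released. So when pressed, first the lid swings shut, then the pad goes in.
- blue_pad (a point): Centre of the top face of the yellow catch pad (20 mm along the case's x, 30 mm along y, 12 mm proud of the blue lid). With the lid shut and the pad out it lies 16 mm in front (-x) of the case's origin and 32 mm above its underside; it is 46 mm in front of the hinge line and 16 mm above the hinge in the lid's own plane.
- orange_case: A second loose white pocket pill case, the same but with an ORANGE lid, ajar; to be left alone. Origin at the centre of its underside, axes as for the blue one.
- orange_lid_edge (a point): Middle of the front edge of the orange lid, on its top face; raised while the lid is ajar.
- steel_box: Loose stainless pillbox 50 mm (x) x 70 (y) x 21 high, its flap ajar; to be left alone. Origin at the centre of its underside; flap hinged on its +x edge.
- steel_flap_edge (a point): Tip of the thumb tab at the front of the stainless pillbox's flap; raised while the flap is ajar.
- cup: Green plastic cup, open at the top, 68 mm across the rim, 78 mm high; origin at the centre of its underside; leave alone.
- ramekin: White ceramic ramekin, 76 mm across, 42 mm high; origin at the centre of its underside; leave alone.
- vial: Amber vial with white cap, 38 mm across, 72 mm high; origin at the centre of its underside; leave alone.
- jar: Blue jar with aluminium cap, 54 mm across, 45 mm high; origin at the centre of its underside; leave alone.
- shelf: Fixed white resin shelf, 340 mm (x) x 920 (y), its flat top 50 mm above the work surface; origin under its centre on the work surface. A low metal window guard (176 mm high) stands behind it.
Not all that is in view belongs to the job. Leave any pink, red or turquoise look-alike of the blue_case alone.

How it is judged:
By the outcome, as a careful person would: the job done as asked, in the order asked, and still so for the second after the job is handed in, with the robot touching nothing.
It also fails if it takes over 42 s, if anything falls off the work surface, if the arm or the gripper's body presses on something with over 40 N, if the wrist force passes 120 N, or if a joint passes its speed limit or range.

ROBOT

A 6-joint arm with a two-finger parallel gripper is mounted at the origin on the work surface. World frame = base frame: x ahead of the robot, y to its left, z up, the work surface at z = 0. Lengths are in mm, angles in degrees, forces in N, time in s.
With the tool pointing down it reaches from about 350 to 850 mm from the base axis. Payload 8.1 kg.
Tool frame: the origin (TCP) lies midway between the tips of the shut fingers; the grasp point (between the pads) lies 19 mm behind it (r.grip_point_offset is the distance from the TCP to the grasp point, in mm); z points along the fingers, y is the line along which they close (so a half turn about z gives the same grasp; the last joint's range is limited). The gripper opens to 85 mm and grips with 20 to 120 N. Pads are 22 mm wide; open, the fingers measure 114 mm over their backs; the gripper's body (76 mm by 85 mm) begins 54 mm behind the grasp point. The pads swing forward as they close: fully open they stand 13 mm farther back than shut.
Start: joints at [62.028, 7.471, 85.268, -0, 87.261, -4.893], TCP at [235.177, 551.994, 231.292] pointing down, gripper open.
Joint ranges: [-169.43, 169.43], [-51.17, 129.36], [1.28, 143.12], [-76.62, 256.62], [0, 156.53], [-152.29, 152.29]. Speed limits (degrees/s): [136.94, 136.94, 159.86, 180, 180, 180].

INTERFACE

Orientations are given as [roll, pitch, yaw] about the fixed x, y, z axes, in that order (R = Rz(yaw) Ry(pitch) Rx(roll)).
In Python, from bench import r gives the robot as it stands.
- The arm moves only by the shell command python3 -m inch 'ROWS' [FORCE]. ROWS is JSON, one flat list of numbers, 7 for each row, row after row: the shift along the world's x, y, z in m, then the turn, a rotation vector about the world's x, y, z in degrees, then the closure in counts, from 0 (fully open) to 255 (shut). A call has 1 to 10 rows; each row shifts and turns the commanded pose from where the row before left it; what a row does not reach is not made up. A row lasts 1/10 s, in which the tool goes at most 50 mm and 8.59 degrees, less where a joint would pass 70% of its speed; a pose out of reach is approached as far as the arm can. A call with a gripper value outside its range is refused whole. The fingers move at their own pace and stop on an object; FORCE is the grip in N (left out, the last holds). Time passes only in rows, so rows that do not move let the fingers close. It gives the time, the measured TCP pose, the force and the opening at its end, in the units of the state.
- r.sense(): the state, without advancing time (a new reading comes with each control period).
- r.snapshot(name): name is "scene" or "top"; returns (picture, depth): 480x640x3 uint8, red, green, blue; 480x640 float32, mm along the optical axis (not along the pixel's ray), 0 where there is no reading.
- r.get_calibration(name): a dict with "fovy" (degrees; the focal length in pixels is half the picture's height over the tangent of half this angle, whatever the lens; pixels are square), "cx", "cy" (the principal point, pixels), "k1" (the pictures are not rectified: a ray, as slopes to the right and down, at radius r is drawn at 1 + k1 r^2 times it, then the intrinsics apply), "position" and "rotation" of the camera in the world. Camera axes: x right, y up, looking along -z (the intrinsics and any distortion apply to the point x, -y, -z); pixel columns grow to the right and rows downward; lengths in mm; the calibration is good to about 2 mm. A picture is of the moment at which its call begins. get_calibration takes no time and is no camera call.
- r.hand_in(): hands the job in, once; it reports no verdict.
The state is a dict: "time": time; "joint_pos": joint angles; "qd": joint speeds; "joint_efforts": joint torques, N m; "tool_pos": TCP position; "tcp_rot": TCP orientation; "ft_force": force on the tool from outside, world axes, zero at the start; "wrist_torque": the same for the moment, N m; "finger_gap": finger opening in mm.
Only numpy, scipy, OpenCV 4.12 (cv2) and the standard library are available. Lean on these libraries where they do the work, as an engineer would, in place of code of your own. Each camera call takes 0.05 s, during which the arm holds its last target. There are 200 camera calls.

## Working session

There is one attempt and no reset: what is moved stays moved. The work goes in short steps, Python scripts to look and compute and a shell command to move; the robot and the scene stay as the last step left them, time stands still between calls to the robot, and variables do not carry over. Pictures are saved under pics/ and viewed, on a budget of 10 in all, crops included, one or two more only if the job needs it, and the job is handed in when it is done.

```bash
ls; mkdir -p pics
cat > h.py <<'E'
import numpy as np, cv2
from bench import r
def snap(n,name):
    p,d=r.snapshot(n); cv2.imwrite(f'pics/{name}.png',cv2.cvtColor(p,cv2.COLOR_RGB2BGR)); np.save(f'pics/{name}.npy',d); return p,d
def world(n,d,u,v):
    "pixel arrays + depth -> world points"
    c=r.get_calibration(n); f=240/np.tan(np.radians(c['fovy'])/2)
    K=np.array([[f,0,c['cx']],[0,f,c['cy']],[0,0,1]])
    q=cv2.undistortPoints(np.float64(np.c_[u,v])[:,None],K,np.array([c['k1'],0,0,0.]))[:,0]
    z=np.asarray(d)[np.int64(v),np.int64(u)].astype(float)
    P=np.c_[q[:,0]*z,-q[:,1]*z,-z]
    return P@np.array(c['rotation']).reshape(3,3).T+np.array(c['position'])
E
python3 - <<'E'
from h import *
for n in('scene','top'):
    snap(n,n+'0'); print(r.get_calibration(n))
print(r.sense())
E
```

```text
pics
{'fovy': 46.06857985056112, 'cx': 313.16684364541766, 'cy': 240.10257308314374, 'k1': -0.13108401519453544, 'position': array([1185.10199516,  715.98968897,  914.24516927]), 'rotation': array([ 49.79222571,   0.41509957, 137.99256887])}
{'fovy': 57.6040265148374, 'cx': 327.39126404632464, 'cy': 243.8654752440499, 'k1': -0.059776286186328416, 'position': array([ 345.90185753,   -1.25735616, 1047.1672614 ]), 'rotation': array([  9.72996741,   0.20331594, -91.0095128 ])}
{'time': 0.1, 'joint_pos': array([ 6.20267481e+01,  7.51301066e+00,  8.53232785e+01,  2.33223286e-03,
        8.72585667e+01, -4.89266511e+00]), 'qd': array([ 0.1738367 , -0.15335095, -0.15694753,  0.08839765, -0.090886  ,
        0.07104703]), 'joint_efforts': array([ 1.86417739e-03, -5.70946920e+01, -5.01946414e+01, -1.72937926e-04,
        7.94988504e-03, -6.29189185e-05]), 'tool_pos': array([234.95212706, 551.5650396 , 230.32376654]), 'tcp_rot': array([-1.79905688e+02, -1.04110773e-02,  1.56919291e+02]), 'ft_force': array([-1.6456965 , -0.47492781,  0.13175594]), 'wrist_torque': array([0.01986263, 0.01883453, 0.03345387]), 'finger_gap': 85.41129866162132}
```

Rotation is given as roll/pitch/yaw.

```bash
sed -i "s/np.array(c\['rotation'\]).reshape(3,3).T/Rotation.from_euler('xyz',c['rotation'],degrees=True).as_matrix().T/; 1a from scipy.spatial.transform import Rotation" h.py
```

```text
(no output)
```

View pics/scene0.png

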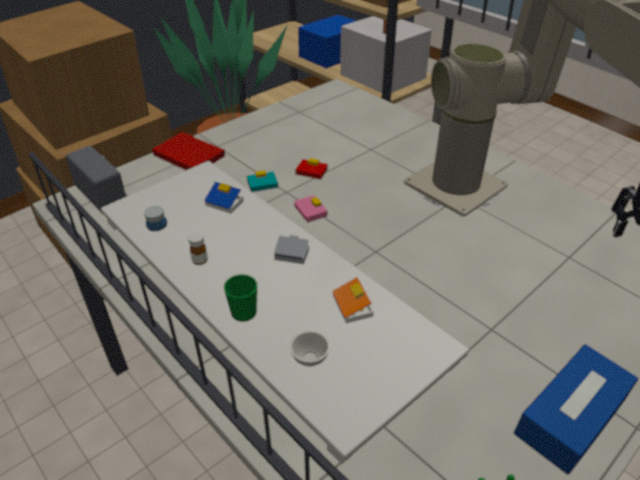

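View pics/top0.png

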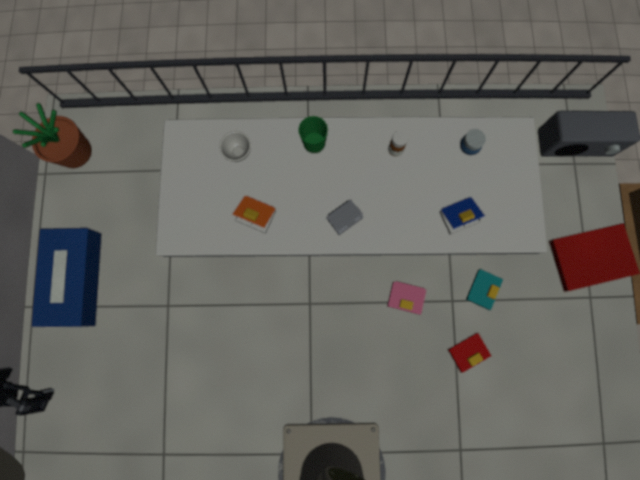

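The blue case sits on the shelf at about (463,213) in top and (224,196) in scene, with its yellow pad at (467,216) / (225,187). Nothing is near it except the jar behind, at (472,141) in top.

```bash
cat > m.py <<'E'
from h import *
import sys
def meas(n,p,d,box):
    u0,u1,v0,v1=box
    hsv=cv2.cvtColor(p,cv2.COLOR_RGB2HSV); out={}
    for nm,lo,hi in(('yel',(20,120,60),(35,255,255)),('blue',(105,120,40),(125,255,255))):
        m=cv2.inRange(hsv,lo,hi); k=np.zeros_like(m); k[v0:v1,u0:u1]=1
        v,u=np.nonzero(m*k); P=world(n,d,u,v); P=P[d[v,u]>0]; out[nm]=P
        print(n,nm,len(P),'px',u.mean().round(1),v.mean().round(1),'mean',P.mean(0).round(1),'z5/95',np.percentile(P[:,2],[5,50,95]).round(1))
        r_=cv2.minAreaRect(np.float32(P[:,:2])); print('  rectxy',np.round(r_[0],1),np.round(r_[1],1),round(r_[2],1))
        A=np.c_[P[:,:2]-P[:,:2].mean(0),np.ones(len(P))]; c=np.linalg.lstsq(A,P[:,2],rcond=None)[0]
        print('  plane slope',c[:2].round(3),'tilt',np.hypot(*c[:2]).round(3),'downhill yaw',np.degrees(np.arctan2(-c[1],-c[0])).round(1))
    return out
E
python3 - <<'E'
from m import *
for n,b in(('scene',(195,250,170,220)),('top',(430,495,190,240))):
    p=cv2.cvtColor(cv2.imread(f'pics/{n}0.png'),cv2.COLOR_BGR2RGB); meas(n,p,np.load(f'pics/{n}0.npy'),b)
p=[cv2.resize(cv2.imread('pics/top0.png')[185:245,425:505],None,fx=5,fy=5,interpolation=3),cv2.resize(cv2.imread('pics/scene0.png')[165:225,185:265],None,fx=5,fy=5,interpolation=3)]
cv2.imwrite('pics/crop.png',np.hstack(p))
E
```

```text
scene yel 70 px 224.1 187.4 mean [ 572.  -311.    98.8] z5/95 [ 93.8  98.7 103.1]
  rectxy [ 573.4 -312.5] [18.8 30.7] 12.9
  plane slope [-0.272 -0.107] tilt 0.293 downhill yaw 21.5
scene blue 446 px 221.5 196.6 mean [ 585.8 -306.1   79.4] z5/95 [69.9 79.  91. ]
  rectxy [ 583.4 -308.5] [58.  77.4] 21.4
  plane slope [-0.376 -0.152] tilt 0.405 downhill yaw 22.0
top yel 104 px 466.5 215.6 mean [ 567.  -313.5   99.5] z5/95 [ 95.4  99.8 103.5]
  rectxy [ 567.5 -313.3] [18.8 29.9] 21.2
  plane slope [-0.269 -0.104] tilt 0.289 downhill yaw 21.2
top blue 512 px 460.5 211.1 mean [ 582.4 -306.7   80.1] z5/95 [70.5 78.9 92.8]
  rectxy [ 579.6 -309.8] [53.3 76.8] 21.3
  plane slope [-0.422 -0.153] tilt 0.449 downhill yaw 19.9
```

View pics/crop.png

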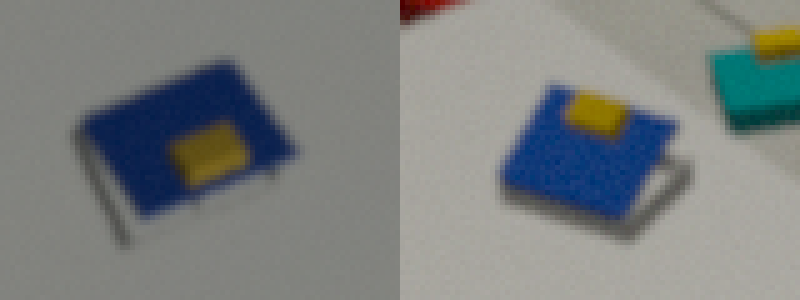

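The views agree. The case yaw is about 21°, the origin about (576,-310.5), and the lid is ajar by about 0.42 rad. The pad centre is at about (570,-312.5,99.5), where the geometry predicts z = 99.4. With the lid shut the pad should be at about (561,-316,82).

I'll swing over level with the fingers closing, and turn the tool by -135.6° to line up with the case.

```bash
python3 -m inch '[0.017,-0.043,0,0,0,-6.8,255, 0.017,-0.043,0,0,0,-6.8,255, 0.017,-0.043,0,0,0,-6.8,255, 0.017,-0.043,0,0,0,-6.8,255, 0.017,-0.043,0,0,0,-6.8,255, 0.017,-0.043,0,0,0,-6.8,255, 0.017,-0.043,0,0,0,-6.8,255, 0.017,-0.043,0,0,0,-6.8,255, 0.017,-0.043,0,0,0,-6.8,255, 0.017,-0.043,0,0,0,-6.8,255]' 20
python3 -m inch '[0.017,-0.043,0,0,0,-6.8,255, 0.017,-0.043,0,0,0,-6.8,255, 0.017,-0.043,0,0,0,-6.8,255, 0.017,-0.043,0,0,0,-6.8,255, 0.017,-0.043,0,0,0,-6.8,255, 0.017,-0.043,0,0,0,-6.8,255, 0.017,-0.043,0,0,0,-6.8,255, 0.017,-0.043,0,0,0,-6.8,255, 0.017,-0.043,0,0,0,-6.8,255, 0.017,-0.043,0,0,0,-6.8,255]'
python3 -m inch '[0,0,0,0,0,0,255,0,0,0,0,0,0,255,0,0,0,0,0,0,255]'
```

```text
time: 1.1
tool_pos: [405.3, 120.2, 231.1]
tcp_rot: [180.0, -0.0, 88.6]
ft_force: [1.6, 0.4, -0.3]
finger_gap: 0.1
time: 2.1
tool_pos: [575.3, -309.8, 230.6]
tcp_rot: [-180.0, 0.0, 20.6]
ft_force: [-0.0, 0.8, 0.2]
finger_gap: 0.3
time: 2.4
tool_pos: [575.0, -307.2, 231.0]
tcp_rot: [-179.9, 0.0, 21.0]
ft_force: [0.8, -0.1, 0.9]
finger_gap: 0.3
```

```bash
python3 -m inch '[-0.002,-0.002,-0.035,0,0,0,255, -0.002,-0.002,-0.035,0,0,0,255, -0.001,-0.001,-0.03,0,0,0,255, 0,0,-0.015,0,0,0,255, 0,0,0,0,0,0,255, 0,0,0,0,0,0,255]'
python3 - <<'E'
from m import *
p,d=snap('scene','s1'); q,_=snap('top','t1')
meas('scene',p,d,(195,250,170,220))
c=[cv2.resize(x[...,::-1][v:v+75,u:u+100],None,fx=4,fy=4,interpolation=3) for x,u,v in((q,410,175),(p,175,150))]
cv2.imwrite('pics/c1.png',np.hstack(c))
E
```

```text
time: 3.0
tool_pos: [570.9, -312.8, 118.0]
tcp_rot: [179.9, -0.1, 21.0]
ft_force: [1.2, 0.3, 0.8]
finger_gap: -0.4
scene yel 72 px 223.9 187.3 mean [ 571.4 -312.6   98.2] z5/95 [ 92.6  98.6 102.2]
  rectxy [ 572.4 -314.3] [18.4 31.8] 9.7
  plane slope [-0.266 -0.111] tilt 0.288 downhill yaw 22.6
scene blue 443 px 221.6 196.6 mean [ 585.6 -306.    79.4] z5/95 [69.7 79.  90.9]
  rectxy [ 583.5 -308.1] [55.9 78.9] 22.5
  plane slope [-0.389 -0.151] tilt 0.417 downhill yaw 21.3
```

View pics/c1.png

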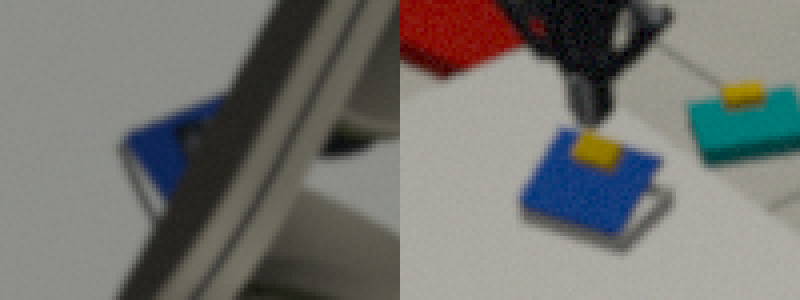

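Closed tips at crop (590,120), i.e. scene pixel (222,180), right above the pad at (224,187); lid untouched. Next I go down along the lid's arc.

```bash
python3 -m inch '[0,0,-0.007,0,0,0,255, 0,0,-0.007,0,0,0,255, -0.002,-0.0008,-0.003,0,0,0,255, -0.002,-0.0008,-0.003,0,0,0,255, -0.002,-0.0007,-0.004,0,0,0,255, -0.002,-0.0007,-0.004,0,0,0,255, -0.001,-0.0004,-0.004,0,0,0,255, -0.001,-0.0004,-0.003,0,0,0,255, 0,0,0,0,0,0,255]'
python3 -m inch '[0,0,-0.002,0,0,0,255, 0,0,0,0,0,0,255]'
```

```text
time: 4.0
tool_pos: [560.0, -316.9, 81.0]
tcp_rot: [-180.0, 0.0, 20.9]
ft_force: [-0.8, 0.0, 1.8]
finger_gap: -0.2
time: 4.2
tool_pos: [560.3, -317.0, 79.5]
tcp_rot: [180.0, -0.0, 20.9]
ft_force: [-1.6, 0.3, 3.7]
finger_gap: -0.2
```

```bash
python3 -m inch '[0,0,-0.002,0,0,0,255, 0,0,-0.002,0,0,0,255, 0,0,0,0,0,0,255]'
python3 - <<'E'
from m import *
p,d=snap('scene','s2')
meas('scene',p,d,(195,250,170,220))
cv2.imwrite('pics/c2.png',cv2.resize(p[...,::-1][150:225,175:275],None,fx=6,fy=6,interpolation=3))
E
```

```text
time: 4.5
tool_pos: [560.4, -317.0, 75.7]
tcp_rot: [180.0, -0.0, 20.9]
ft_force: [-3.3, 0.9, 6.8]
finger_gap: 0.1
scene yel 36 px 227.5 193.1 mean [ 564.  -310.7   77.5] z5/95 [72.6 76.5 85.7]
  rectxy [ 563.5 -311.5] [20.2 24.6] 70.5
  plane slope [0.214 0.354] tilt 0.414 downhill yaw -121.2
scene blue 354 px 222.7 199.1 mean [ 583.1 -306.3   70.3] z5/95 [67.5 70.2 73.4]
  rectxy [ 578.6 -309.9] [62.1 80.7] 22.3
  plane slope [0.018 0.008] tilt 0.02 downhill yaw -157.2
```

View pics/c2.png

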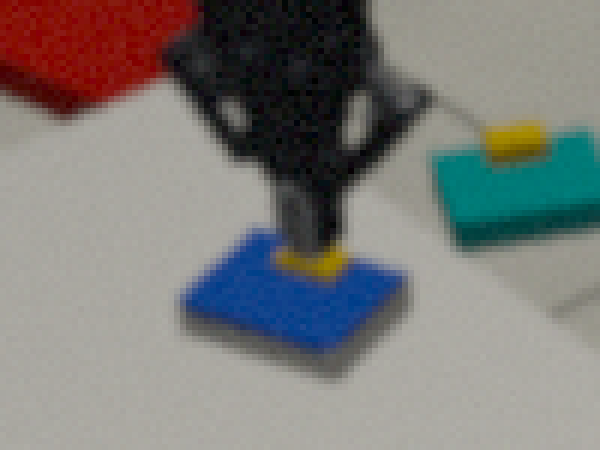

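The lid lies flat: blue at z 70.3, tilt 0.02, and the case has not shifted. The pad is about 6 mm in at 7 N. I'll press a little more and hold.

```bash
python3 -m inch '[0,0,-0.0015,0,0,0,255,0,0,0,0,0,0,255,0,0,0,0,0,0,255,0,0,0,0,0,0,255,0,0,0,0,0,0,255,0,0,0,0,0,0,255,0,0,0,0,0,0,255,0,0,0,0,0,0,255,0,0,0,0,0,0,255,0,0,0,0,0,0,255]'
python3 -m inch '[0,0,0,0,0,0,255,0,0,0,0,0,0,255,0,0,0,0,0,0,255,0,0,0,0,0,0,255,0,0,0,0,0,0,255,0,0,0,0,0,0,255,0,0,0,0,0,0,255,0,0,0,0,0,0,255,0,0,0,0,0,0,255,0,0,0,0,0,0,255]'
python3 -m inch '[0,0,0,0,0,0,255,0,0,0,0,0,0,255,0,0,0,0,0,0,255,0,0,0,0,0,0,255]'
```

```text
time: 5.55
tool_pos: [560.4, -317.1, 74.6]
tcp_rot: [180.0, -0.0, 20.9]
ft_force: [-4.7, 0.9, 8.1]
finger_gap: 0.2
time: 6.55
tool_pos: [560.4, -317.1, 74.6]
tcp_rot: [180.0, -0.0, 20.9]
ft_force: [-3.5, 0.4, 8.9]
finger_gap: 0.0
time: 6.95
tool_pos: [560.4, -317.1, 74.6]
tcp_rot: [180.0, -0.0, 20.9]
ft_force: [-4.0, 0.5, 8.1]
finger_gap: -0.0
```

Held for 2.4 s at 8 N (about 7 mm in). Now straight up and away.

```bash
python3 -m inch '[0,0,0.002,0,0,0,255,0,0,0.003,0,0,0,255,0,0,0.005,0,0,0,255,0,0,0.01,0,0,0,255,0,0,0.03,0,0,0,255,0,0,0.04,0,0,0,255,-0.03,0,0.04,0,0,0,255,-0.045,0,0,0,0,0,255,-0.045,0,0,0,0,0,255,0,0,0,0,0,0,255]'
python3 - <<'E'
from m import *
p,d=snap('scene','s3'); q,e=snap('top','t3')
meas('scene',p,d,(195,250,170,220))
meas('top',q,e,(430,495,190,240))
cv2.imwrite('pics/c3.png',np.hstack([cv2.resize(p[...,::-1][140:340,140:400],None,fx=1.5,fy=1.5),cv2.resize(q[...,::-1][105:305,220:480],None,fx=1.5,fy=1.5)]))
E
```

```text
time: 7.95
tool_pos: [435.4, -315.8, 202.8]
tcp_rot: [-179.8, 0.2, 20.8]
ft_force: [1.7, -0.7, 1.0]
finger_gap: 0.2
scene yel 63 px 226.3 191.2 mean [ 564.8 -314.4   81.6] z5/95 [76.3 82.2 85.7]
  rectxy [ 563.3 -316. ] [26.3 28.2] 32.6
  plane slope [0.031 0.03 ] tilt 0.043 downhill yaw -135.9
scene blue 359 px 223.0 199.2 mean [ 582.7 -305.5   70.4] z5/95 [67.  70.4 73.4]
  rectxy [ 579.2 -309.3] [63.2 78.8] 21.9
  plane slope [0.012 0.003] tilt 0.013 downhill yaw -164.4
top yel 87 px 465.5 220.2 mean [ 560.4 -315.9   82.2] z5/95 [79.5 82.6 84.2]
  rectxy [ 560.4 -316. ] [16.7 26.9] 19.9
  plane slope [-0.015 -0.024] tilt 0.028 downhill yaw 58.3
top blue 659 px 459.5 213.3 mean [ 579.6 -307.2   70.2] z5/95 [67.4 70.1 73.2]
  rectxy [ 576.7 -309.5] [59.1 79.3] 21.3
  plane slope [-0.005  0.005] tilt 0.008 downhill yaw -43.6
```

View pics/c3.png

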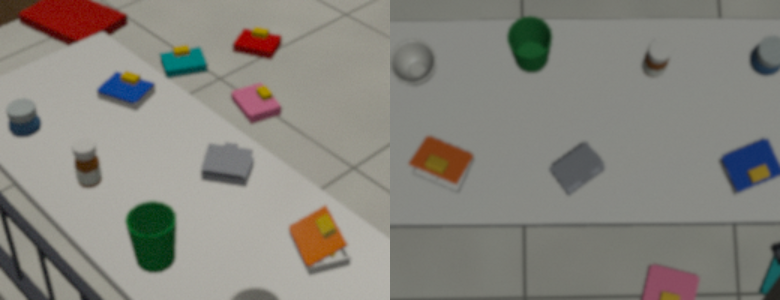

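The blue lid is shut, at scene crop (127,90) and top crop (750,165). The orange case and the steel box still stand ajar where they were. The robot is clear.

```bash
python3 -c "
from bench import r
print(r.hand_in())"
```

```text
the job is handed in; nothing more can be done
None
```

The blue case is shut. I pressed its yellow pad with closed fingertips, following the lid's arc down. I held the pad about 7 mm in at roughly 8 N for 2.4 s, then went straight up and withdrew. I handed the job in at about 8 s.

**Last checks:**
- **Lid:** after release it lies flat (tilt about 0.01 rad, mean height about 70 mm, as it should be when shut). The pad has come back out to 82 mm, as expected.
- **Case position:** no measurable shift; the lid's position and its yaw of about 21° match what I worked out beforehand.
- **Everything else:** the orange case and the stainless pillbox still look ajar and in place; I checked these by eye only.

**Disagreements:**
- The two cameras differ by about 3–4 mm in x on the pad position, well within the pad's size.
- While pressing there was a sideways force of about 4 N on the tool. It did not move the case measurably.

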